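Square a violin neck blank into the jig corner

TASK

Lay the maple violin neck blank on its side on the plywood jig and push it square into the corner, its straight face flush along the dark long fence and its heel end flush against the brass end stop, and leave it there. Push gently: fence and stop are held only by friction, set differently each time, and neither may be shifted. Leave the glue bottle, the gouge and the rasp where they are.

Things in the scene. Friction and masses are not known exactly. Their poses are not given: they have to be found in the camera images.
- neck: Loose pale maple violin neck blank lying on its side, 172 x 52 x 36 mm high. Origin: mid-length on its underside, z up. Seen from above (mm): straight face at y=22, x -85..35; square-ended heel x -85..-45, y -30..22; shank (30 wide, good to grasp) x -45..35, y -8..22; pegbox x 35..67, y -10..16; round scroll r 21 about (66,-2), tip at x=87, dark rings on top. 0.12-0.22 kg.
- heel_end (a point): Point of the neck blank on the middle of its square heel end, at its lower edge; axes as neck.
- face_heel (a point): Point of the neck blank on its straight face, lower edge, 5 mm from the heel end; axes as neck.
- face_head (a point): Point of the neck blank on its straight face, lower edge, 115 mm from the heel end; axes as neck.
- jig: Squaring jig fixed to the bench: waxed plywood board 260 (x) x 170 (y) x 18 mm. Origin: centre of its underside, z up. On it a dark long fence along x at the +y side and a brass end stop across the -x end, both adjustable; the corner is at -x, +y, with a small gap between fence and stop. Seated, the blank lies parallel to the jig, heel to -x, straight face to +y.
- fence_face (a point): Foot of the dark wooden fence's working face, which looks to -y, at the height of the board's top (18 mm over the bench); axes as jig. From here the fence runs x -83..+95 mm, is 22 mm thick (to +y) and 46 mm high, two black knobs 10 mm higher. Its setting across the jig varies by 24 mm; it is held by friction and slips at about 8 N.
- stop_face (a point): Foot of the brass end stop's working face, which looks to +x, at the height of the board's top (18 mm over the bench); axes as jig. The stop is 84 mm wide (y, centred here), 20 mm thick (to -x) and 46 mm high, its black knob 10 mm higher. Its setting along the jig varies by 30 mm; it is held by friction and slips at about 8 N.
- glue: Bystander: yellow glue bottle with black cap, 56 mm diameter, 150 mm tall, standing; origin at the centre of its foot.
- gouge: Bystander: gouge lying flat, wooden handle and steel blade along its x, 200 mm long, 25 mm high; origin on the bench near its middle.
- rasp: Bystander: flat rasp lying, pale wooden handle and dark blade along its x, 260 mm long, 22 mm high; origin on the bench 15 mm from its middle.
Mind the look-alikes: they are no part of the job. Of the things like the neck, leave any that is blue; of the rest the larger one is meant.

How it is judged (in metres and radians):
At the end, for the whole second after the job is handed in: The blank lies flat on the jig, at rest: straight face within 1.5 mm of the fence near both its ends, heel end within 1.5 mm of the stop face, parallel within 0.02 rad (height within 2 mm, tilt 0.03 rad). Stop and fence have each moved under 1.5 mm, each bystander under 20 mm (y of face_heel in the frame of fence_face between -0.0015 and 0.0015 m and y of face_head in the frame of fence_face between -0.0015 and 0.0015 m and x of heel_end in the frame of stop_face between -0.0015 and 0.0015 m and angle between the x axis of neck and the x axis of jig, either way round below 0.02 rad and z of face_heel in the frame of jig between 0.016 and 0.02 m and angle between neck's own z axis and vertical below 0.03 rad and distance of each of stop_face, fence_face from where it was at the start of the episode below 0.0015 m and linear speed of neck below 0.01 m/s and distance of each of glue, gouge, rasp from where it was at the start of the episode below 0.02 m); the robot touches nothing.
It fails at once if the brass end stop is shifted by more than 1.5 mm (distance of stop_face from where it was at the start of the episode above 0.0015 m).
It fails at once if the long fence is shifted by more than 1.5 mm (distance of fence_face from where it was at the start of the episode above 0.0015 m).
It fails at once if the glue bottle is moved by more than 20 mm (distance of glue from where it was at the start of the episode above 0.02 m).
It fails at once if the gouge is moved by more than 20 mm (distance of gouge from where it was at the start of the episode above 0.02 m).
It fails at once if the rasp is moved by more than 20 mm (distance of rasp from where it was at the start of the episode above 0.02 m).
It also fails if it takes over 67 s, if anything falls off the work surface, if the arm or the gripper's body presses on something with over 40 N, if the wrist force passes 120 N, or if a joint passes its speed limit or range.

ROBOT

A 6-joint arm with a two-finger parallel gripper is mounted at the origin on the work surface. World frame = base frame: x ahead of the robot, y to its left, z up, the work surface at z = 0. Lengths are in m, angles in degrees, forces in N, time in s.
With the tool pointing down it reaches from about 0.4 to 0.825 m from the base axis. Payload 7 kg.
Tool frame: the origin (TCP) lies at the very end of the fingers, on their centre line; the grasp point (between the pads) lies behind it (r.grasp_offset is the z of the grasp point in the tool frame, in m); z points along the fingers, y is the direction in which the jaws open and shut (so a half turn about z gives the same grasp; the last joint's range is limited). The gripper opens to 88 mm and grips with 3 to 60 N. Pads are 19 mm wide; open, the fingers measure 130 mm over their backs; the gripper's body (78 mm by 193 mm) begins 47 mm behind the grasp point.
Start: joints at [89.96, 20.546, 0.682, 0, -70.136, -16.507], TCP at [0.192, 0.647, 0.227] pointing down, gripper open.
Joint ranges: [-176.03, 176.03], [-82.01, 121.73], [-58.28, 71.71], [-173.87, 95.51], [-174.79, -0.11], [-173.66, 173.66]. Speed limits (degrees/s): [136.94, 136.94, 172.46, 180, 180, 180].

INTERFACE

Orientations are given as [roll, pitch, yaw] about the fixed x, y, z axes, in that order (R = Rz(yaw) Ry(pitch) Rx(roll)).
In Python, from plant import r gives the robot as it stands. The module is installed in compiled form; this text tells all that it offers.
- The arm moves only by the tool servo_tool, never from a script. Its argument "targets" is a list of rows, each an object of numbers: "dx", "dy", "dz": the shift along the world's x, y, z in cm; "spin": the turn about the world's z in rad; "grip": the opening in per cent of the stroke, from 0 (shut) to 100 (fully open). A call has exactly 10 rows; each row is the pose to reach, as a shift and turn from the pose commanded when the call began; what a row does not reach only later rows make up. A row lasts 1/12 s, in which the tool goes at most 41.7 mm and 7.16 degrees, less where a joint would pass 70% of its speed; a pose out of reach is approached as far as the arm can. A call with a gripper value outside its range is refused whole. The fingers move at their own pace and stop on an object; "squeeze" is the grip in N (left out, the last holds). Time passes only in rows, so rows that repeat a pose let the fingers close, or fill a call up. It gives the time, the measured TCP pose, the force and the opening at its end, in the units of the state.
- r.get_state(): the state, without advancing time (a new reading comes with each control period).
- r.capture(name): name is "scene" or "top"; returns the picture (420x560x3 uint8, blue, green, red); there is no depth.
- r.get_calibration(name): a dict with "K" (3x3 intrinsics, pixels), "extrinsics" (4x4, takes a point from camera to world coordinates). Camera axes: x right, y down, z forward; pixel columns grow to the right and rows downward; lengths in m; the calibration is good to about 2 mm. A picture is of the moment at which its call begins. get_calibration takes no time and is no camera call.
- r.close_job(): hands the job in, once; it reports no verdict.
Trained networks look in the newest picture that a camera, given by its name, has taken for a name from the list of things; names that differ only in an ending like _2 or _b are one class to them, and where a whole thing is asked for, a point or a joint stands for the part that bears it (a point fixed in the world has none). Each returns a list of dicts, best first, with "p" (0 to 1); they miss things now and then, are a little off and sometimes report something else, mostly with a low value. They report only what shows in the picture. A call takes as long as a camera call. They do not tell look-alikes from the thing itself.
- r.cut_out(name, camera): "mask" (420x560 bool, what is visible of it) and "extent" ([left, top, right, bottom] in pixels, round what is visible of it).
The state is a dict: "time_s": time; "joints": joint angles; "qd": joint speeds; "joint_torque": joint torques, N m; "tcp_pos": TCP position; "eef_rot": TCP orientation; "contact_force": force on the tool from outside, world axes, zero at the start; "moment": the same for the moment, N m; "gripper_width": finger opening in m.
Only numpy, scipy, OpenCV 4.12 (cv2) and the standard library are available. Lean on these libraries where they do the work, as an engineer would, in place of code of your own. Each camera call takes 0.05 s, during which the arm holds its last target. There are 200 camera calls.

## Working session

There is one attempt and no reset: what is moved stays moved. The work goes in short steps, Python scripts to look and compute and a tool call to move; the robot and the scene stay as the last step left them, time stands still between calls to the robot, and variables do not carry over. Pictures are saved under pics/ and viewed, about 8 in all and at most 12, crops included, and the job is handed in when it is done.

Besides the shell and the picture viewer there is one more tool, called after "Request:" by a JSON object that holds its "api" and its "payload". servo_tool: Moves the arm, as the interface text tells. Its arguments: {"type":"object","properties":{"targets":{"type":"array"},"squeeze":{"type":"number"}},"required":["targets"]}

```bash
mkdir -p pics; python3 - <<'E'
from plant import r
import cv2,numpy as np
for n in("scene","top"):
    im=r.capture(n);cv2.imwrite(f"pics/{n}0.png",im)
    c=r.get_calibration(n);print(n,np.round(c["K"],1).tolist(),np.round(c["extrinsics"],4).tolist())
print(r.get_state(),r.grasp_offset)
E
```

```text
scene [[437.3, 0.0, 274.1], [0.0, 437.3, 207.7], [0.0, 0.0, 1.0]] [[0.2985, 0.6234, -0.7227, 1.2609], [0.9543, -0.1837, 0.2357, -0.2287], [0.0142, -0.76, -0.6497, 0.7298], [0.0, 0.0, 0.0, 1.0]]
top [[458.2, 0.0, 278.9], [0.0, 458.2, 201.7], [0.0, 0.0, 1.0]] [[-0.0006, -0.9854, 0.1704, 0.3035], [-1.0, 0.0007, 0.0005, 0.0019], [-0.0006, -0.1704, -0.9854, 1.389], [0.0, 0.0, 0.0, 1.0]]
{'time_s': 0.1, 'joints': array([ 8.99597684e+01,  2.05859635e+01,  6.41726704e-01, -1.57278680e-02,
       -7.01371406e+01, -1.65072520e+01]), 'qd': array([-0.07973501, -0.10702675,  0.14810147,  0.02399537,  0.03409936,
       -0.01692957]), 'joint_torque': array([-9.00665073e-04, -5.84164023e+01,  2.93751651e+01,  7.01545805e+00,
        1.01207089e-02, -5.63801746e-05]), 'tcp_pos': array([0.19215649, 0.64663593, 0.22575868]), 'eef_rot': array([ 1.79917775e+02, -8.94726778e-03, -1.65528315e+01]), 'contact_force': array([-0.54810428,  0.0979457 ,  0.48928356]), 'moment': array([ 0.01550712, -0.00350139, -0.01580756]), 'gripper_width': 0.08757603793697763} -0.0188
```

View pics/top0.png

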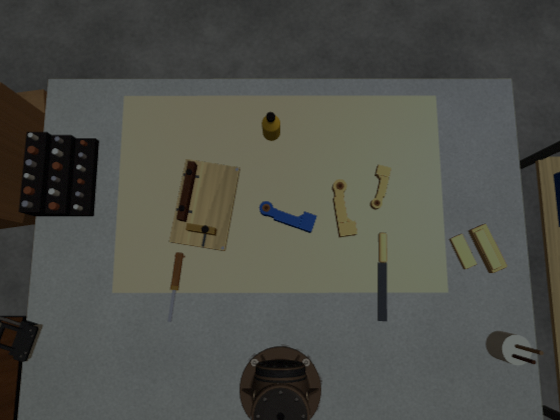

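View pics/scene0.png

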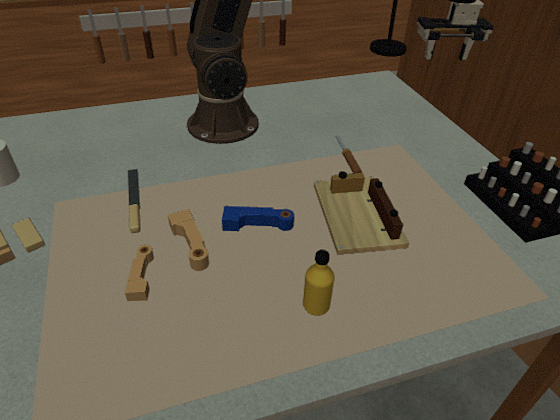

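The top view shows the larger pale blank at about (342,208), with scroll up and straight face to the left. The jig is at (205,205), with the fence at (186,190) and the stop at (202,228). The blue blank and the small pale one are look-alikes.

```bash
cat > h.py <<'E'
from plant import r
import cv2,numpy as np
from scipy.optimize import minimize
CAL={n:r.get_calibration(n) for n in("scene","top")}
def proj(n,P):
    P=np.atleast_2d(P);E=np.linalg.inv(CAL[n]["extrinsics"]);c=P@E[:3,:3].T+E[:3,3];p=c@CAL[n]["K"].T;return p[:,:2]/p[:,2:]
def unproj(n,u,v,z):
    E=CAL[n]["extrinsics"];d=E[:3,:3]@np.linalg.solve(CAL[n]["K"],[u,v,1]);return E[:3,3]+d*(z-E[2,3])/d[2]
def T(p,pts):
    x,y,a=p;c,s=np.cos(a),np.sin(a);q=np.array(pts,float);q[:,:2]=q[:,:2]@np.array([[c,s],[-s,c]])+[x,y];return q
def box(x0,x1,y0,y1,z0,z1): return [(x,y,z) for x in(x0,x1) for y in(y0,y1) for z in(z0,z1)]
def neck(z):
    m=1e-3;a=np.linspace(0,2*np.pi,24)
    return [np.array(b) for b in (box(-85*m,-45*m,-30*m,22*m,z,z+36*m),box(-45*m,35*m,-8*m,22*m,z,z+36*m),box(35*m,67*m,-10*m,16*m,z,z+36*m))]+[np.array([(.066+.021*np.cos(t),-.002+.021*np.sin(t),h) for t in a for h in(z,z+.036)])]
S=8
def sil(n,pose,parts):
    # supersampled then averaged -> soft coverage
    im=np.zeros((420*4,560*4),np.uint8)
    for b in parts:
        h=cv2.convexHull(((proj(n,T(pose,b))+.5)*4*16-8).astype(np.int32))
        cv2.fillConvexPoly(im,h,255,shift=4)
    return cv2.resize(im,(560,420),interpolation=cv2.INTER_AREA)/255.
def fit(masks,pose0,parts):
    def f(p):
        s=0
        for n,m in masks.items():
            s+=np.abs(sil(n,p,parts)-m).sum()/m.sum()
        return s
    best=minimize(f,pose0,method="Nelder-Mead",options=dict(initial_simplex=np.array([pose0]+[np.add(pose0,d) for d in((.01,0,0),(0,.01,0),(0,0,.1))]),xatol=1e-5,fatol=1e-5))
    return best.x,best.fun
E
python3 - <<'E'
from h import *
for n in("scene","top"):
    im=r.capture(n)
    for t in("neck","jig","fence_face","stop_face"):
        for i,d in enumerate(r.cut_out(t,n)): 
            print(n,t,i,round(d["p"],2),np.round(d["extent"]).tolist(),d["mask"].sum(),np.round(im[d["mask"]].mean(0)))
            np.save(f"m_{n}_{t}_{i}.npy",d["mask"])
x=unproj
for nm,u,v,z in(("scroll",340,186,.036),("heel",346,230,.036),("stop",202,228,.064),("fence",186,190,.064)):print(nm,x("top",u,v,z))
im=r.capture("top");cv2.imwrite("pics/crop1.png",cv2.resize(im[145:265,160:370],None,fx=3.8,fy=3.8,interpolation=cv2.INTER_CUBIC))
im=r.capture("scene");cv2.imwrite("pics/crop2.png",cv2.resize(im[160:260,305:415],None,fx=6,fy=6,interpolation=cv2.INTER_CUBIC))
E
```

```text
scene neck 0 0.93 [218.0, 206.0, 296.0, 232.0] 1520 [78. 41. 23.]
scene neck 1 0.83 [121.0, 244.0, 152.0, 303.0] 979 [ 58.  90. 113.]
scene jig 0 0.98 [316.0, 171.0, 410.0, 253.0] 5440 [ 58.  88. 101.]
scene fence_face 0 0.62 [364.0, 178.0, 403.0, 238.0] 1004 [14. 22. 37.]
scene stop_face 0 0.94 [327.0, 170.0, 368.0, 193.0] 651 [30. 59. 77.]
top neck 0 0.76 [331.0, 179.0, 358.0, 238.0] 767 [56. 88. 97.]
top neck 1 0.76 [257.0, 200.0, 315.0, 232.0] 791 [77. 44. 27.]
top neck 2 0.71 [369.0, 165.0, 392.0, 211.0] 476 [57. 87. 94.]
top jig 0 0.81 [168.0, 157.0, 241.0, 249.0] 4714 [53. 76. 86.]
top jig 1 0.53 [379.0, 230.0, 387.0, 316.0] 745 [47. 55. 54.]
top fence_face 0 0.59 [172.0, 163.0, 198.0, 221.0] 629 [12. 20. 32.]
top stop_face 0 0.61 [186.0, 221.0, 218.0, 238.0] 258 [26. 49. 60.]
top stop_face 1 0.34 [376.0, 229.0, 389.0, 319.0] 863 [49. 58. 57.]
scroll [ 0.58533065 -0.18151421  0.036     ]
heel [ 0.45215426 -0.19619554  0.036     ]
stop [0.45519397 0.22617167 0.064     ]
fence [0.56779126 0.27649511 0.064     ]
```

View pics/crop1.png

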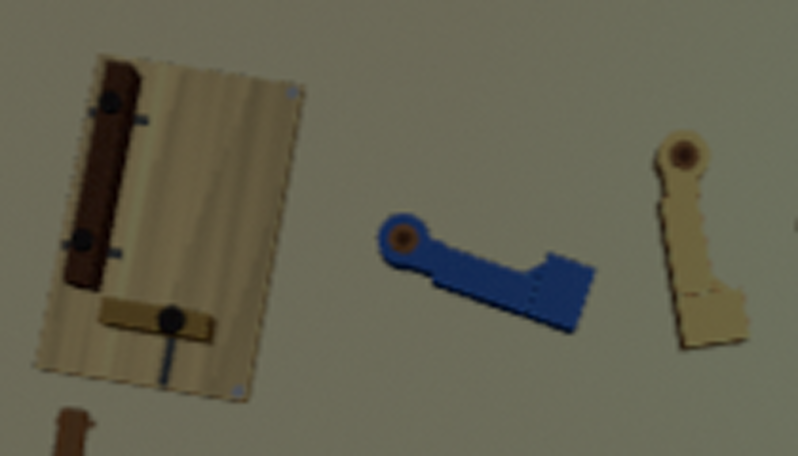

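View pics/crop2.png

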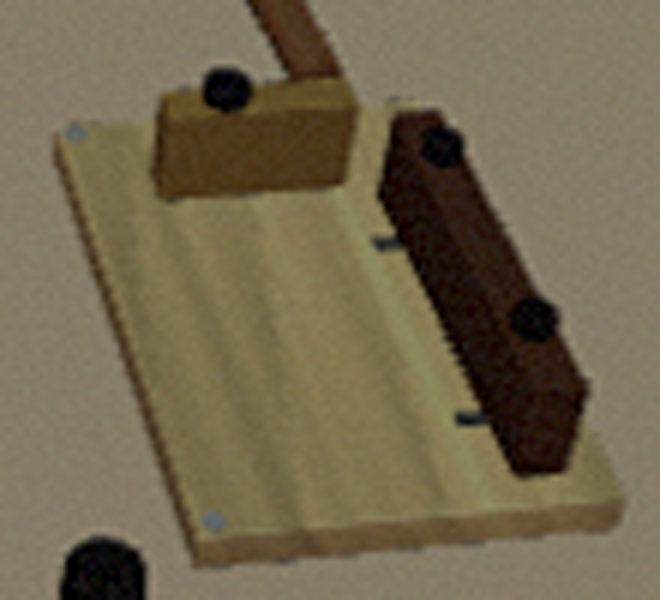

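Crop 1 shows the neck with its straight face left and the heel block protruding right. Crop 2 gives the fence foot at full-image pixels (369,192)–(391,239) and the stop foot at (331,192)–(362,191). Next I fit the poses.

```bash
python3 - <<'E'
from h import *
L=lambda n,t,i=0:np.load(f"m_{n}_{t}_{i}.npy").astype(float)
p,f=fit({"top":L("top","neck")},[.52,-.187,.1],neck(0));print("neck",p,np.degrees(p[2]),f)
board=[np.array(box(-.13,.13,-.085,.085,0,.018))]
# jig incl. fence, stop: joint fit
def parts(fy,sx):
    F=[np.array(box(-.083,.095,fy,fy+.022,.018,.064))];St=[np.array(box(sx-.02,sx,fy-.055-.042,fy-.055+.042,.018,.064))]
    return F,St
M={t:{n:L(n,t) for n in("scene","top")} for t in("jig","fence_face","stop_face")}
from scipy.optimize import minimize
def corner(c,verb=0):
    x,y,a,fy,sx,sy,fx=c
    F=[np.array(box(fx-.083,fx+.095,fy,fy+.022,.018,.064))];St=[np.array(box(sx-.02,sx,sy-.042,sy+.042,.018,.064))]
    e=0
    for n in("scene","top"):
        for t,P in(("jig",board+F+St),("fence_face",F),("stop_face",St)):
            m=M[t][n];e_=np.abs(sil(n,(x,y,a),P)-m).sum()/m.sum();e+=e_
            if verb:print(n,t,round(e_,3))
    return e
c0=np.array([.53,.23,-.16,.045,-.08,0.,0.])
s=np.array([c0]+[c0+d for d in np.diag([.01,.01,.06,.01,.01,.01,.01])])
for k in range(3):
    R=minimize(corner,c0,method="Nelder-Mead",options=dict(initial_simplex=s,maxiter=1200,xatol=1e-5,fatol=1e-4));c0=R.x
    s=np.array([c0]+[c0+d for d in np.diag([-.004,.004,.03,.004,-.004,.004,.004])])
print(np.round(c0,4),R.fun);corner(c0,1)
a=c0[:3]
for z in(.018,):
    print("fence px->",[unproj("scene",u,v,z)[:2].round(4) for u,v in((368.8,191.7),(390.8,238.7))],T(a,[(c0[6]-.083,c0[3],z),(c0[6]+.095,c0[3],z)]).round(4).tolist())
    print("stop px->",[unproj("scene",u,v,z)[:2].round(4) for u,v in((330.8,192.2),(362.5,191))],T(a,[(c0[4],c0[5]-.042,z),(c0[4],c0[5]+.042,z)]).round(4).tolist())
np.save("jig.npy",c0)
for n in("top","scene"):
    im=cv2.imread(f"pics/{n}0.png")
    im=cv2.resize(im,None,fx=4,fy=4,interpolation=cv2.INTER_CUBIC)
    def dr(pts,col):cv2.polylines(im,[((proj(n,pts)+.5)*64-8).astype(np.int32)],True,col,1,shift=4)
    for z in(.018,):dr(T(a,[(-.13,-.085,z),(.13,-.085,z),(.13,.085,z),(-.13,.085,z)]),(0,255,0))
    fx,fy,sx,sy=c0[6],c0[3],c0[4],c0[5]
    for z in(.018,.064):
        dr(T(a,[(fx-.083,fy,z),(fx+.095,fy,z),(fx+.095,fy+.022,z),(fx-.083,fy+.022,z)]),(0,0,255))
        dr(T(a,[(sx,sy-.042,z),(sx,sy+.042,z),(sx-.02,sy+.042,z),(sx-.02,sy-.042,z)]),(255,255,0))
    for b in neck(0):
        dr(T(p,b)[1::2][[0,1,3,2]] if len(b)==8 else T(p,b)[1::2],(255,0,255))
    cv2.imwrite(f"pics/ov_{n}.png",im)
A=cv2.imread("pics/ov_top.png")[600:1000,660:980];B=cv2.imread("pics/ov_scene.png")[660:1060,1240:1660];C=cv2.imread("pics/ov_scene.png")[820:1120,640:880];D=cv2.imread("pics/ov_top.png")[700:970,1290:1450]
o=np.zeros((600,800,3),np.uint8);o[:400,:320]=A;o[:400,320:740]=B;o[400:,:240]=C[50:250];o[400:,240:400]=D[:200];cv2.imwrite("pics/ov.png",o)
E
```

```text
neck [ 0.52247062 -0.18588196  0.15131888] 8.669933172133772 0.08939847125290794
[ 0.5346  0.2303 -0.1604  0.0438 -0.0692 -0.0105  0.0182] 0.46819730463415515
scene jig 0.039
scene fence_face 0.078
scene stop_face 0.121
top jig 0.031
top fence_face 0.097
top stop_face 0.101
fence px-> [array([0.4776, 0.2879]), array([0.6517, 0.2568])] [[0.4776, 0.2838, 0.018], [0.6533, 0.2554, 0.018]]
stop px-> [array([0.4513, 0.1908]), array([0.4702, 0.2732])] [[0.4579, 0.1895, 0.018], [0.4713, 0.2724, 0.018]]
```

View pics/ov.png

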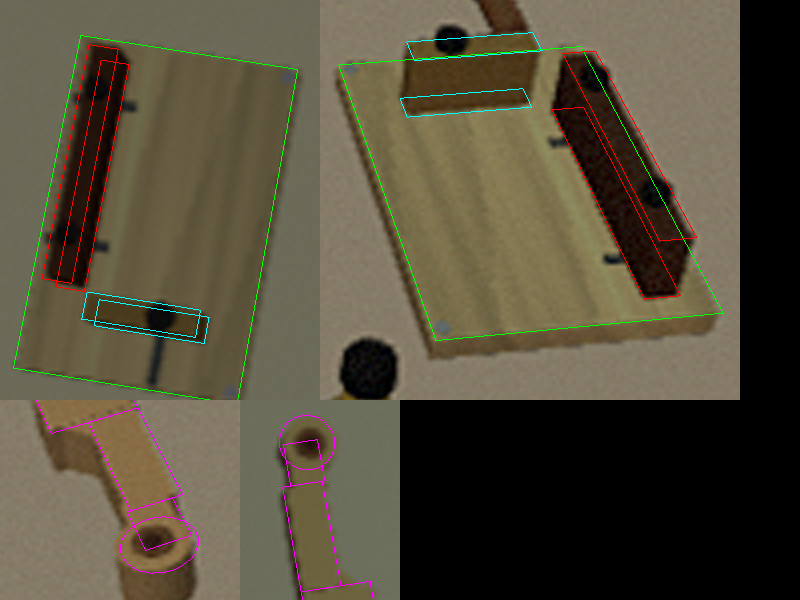

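The overlays agree with the pictures to within a few mm, and contact will settle the rest. The neck is at (0.522,-0.186), yaw 8.7°. The jig yaw is -9.2°. I'm moving now.

Request:
{"api": "servo_tool", "payload": {"targets": [{"dx": 2,"dy": -2,"spin": 0.03,"grip": 100},{"dx": 5,"dy": -5,"spin": 0.08,"grip": 100},{"dx": 8,"dy": -8,"spin": 0.13,"grip": 100},{"dx": 11,"dy": -11,"spin": 0.18,"grip": 100},{"dx": 13.5,"dy": -13.5,"spin": 0.24,"grip": 100},{"dx": 16,"dy": -16,"spin": 0.29,"grip": 100},{"dx": 18.5,"dy": -18.5,"spin": 0.34,"grip": 100},{"dx": 21,"dy": -21.5,"spin": 0.39,"grip": 100},{"dx": 23.5,"dy": -24.5,"spin": 0.42,"grip": 100},{"dx": 26,"dy": -27.5,"spin": 0.44,"grip": 100}]}}

```text
validation failed for argument at $.ta...
```

Request:
{"api": "servo_tool", "payload": {"targets": [{"dx": 1.5,"dy": -3.5},{"dx": 2.5,"dy": -7.4},{"dx": 3.5,"dy": -11.3},{"dx": 4.3,"dy": -15.3},{"dx": 5,"dy": -19.3},{"dx": 5.4,"dy": -23.3},{"dx": 5.7,"dy": -27.3},{"dx": 5.9,"dy": -31.3},{"dx": 6,"dy": -35.3},{"dx": 6,"dy": -39.2}]}}

```text
validation failed for argument at $.ta...
```

Request:
{"api": "servo_tool", "payload": {"targets": [{"dx": 0,"dy": -4},{"dx": 0,"dy": -8},{"dx": 0,"dy": -11.5,"dz": -1},{"dx": 0,"dy": -14,"dz": -3},{"dx": 0,"dy": -15.5,"dz": -6},{"dx": 0,"dy": -16,"dz": -9},{"dx": 0,"dy": -16,"dz": -11},{"dx": 0,"dy": -16,"dz": -12},{"dx": 0,"dy": -16,"dz": -12},{"dx": 0,"dy": -16,"dz": -12}]}}

```text
validation failed for argument at $.ta...
```

All three calls were rejected, probably because each row needs all five numbers.

Request:
{"api": "servo_tool", "payload": {"targets": [{"dx": 2,"dy": -2,"dz": 0,"spin": 0.03,"grip": 100},{"dx": 5,"dy": -5,"dz": 0,"spin": 0.08,"grip": 100},{"dx": 8,"dy": -8,"dz": 0,"spin": 0.13,"grip": 100},{"dx": 11,"dy": -11,"dz": 0,"spin": 0.18,"grip": 100},{"dx": 13.5,"dy": -13.5,"dz": 0,"spin": 0.24,"grip": 100},{"dx": 16,"dy": -16,"dz": 0,"spin": 0.29,"grip": 100},{"dx": 18.5,"dy": -18.5,"dz": 0,"spin": 0.34,"grip": 100},{"dx": 21,"dy": -21.5,"dz": 0,"spin": 0.39,"grip": 100},{"dx": 23.5,"dy": -24.5,"dz": 0,"spin": 0.42,"grip": 100},{"dx": 26,"dy": -27.5,"dz": 0,"spin": 0.44,"grip": 100}]}}

```text
time_s: 1.53
tcp_pos: [0.4532, 0.3705, 0.2269]
eef_rot: [-180.0, -0.0, 8.8]
contact_force: [1.5, 1.2, 0.9]
gripper_width: 0.0876
```

Request:
{"api": "servo_tool", "payload": {"targets": [{"dx": 1.5,"dy": -3.5,"dz": 0,"spin": 0,"grip": 100},{"dx": 2.5,"dy": -7.4,"dz": 0,"spin": 0,"grip": 100},{"dx": 3.5,"dy": -11.3,"dz": 0,"spin": 0,"grip": 100},{"dx": 4.3,"dy": -15.3,"dz": 0,"spin": 0,"grip": 100},{"dx": 5,"dy": -19.3,"dz": 0,"spin": 0,"grip": 100},{"dx": 5.4,"dy": -23.3,"dz": 0,"spin": 0,"grip": 100},{"dx": 5.7,"dy": -27.3,"dz": 0,"spin": 0,"grip": 100},{"dx": 5.9,"dy": -31.3,"dz": 0,"spin": 0,"grip": 100},{"dx": 6,"dy": -35.3,"dz": 0,"spin": 0,"grip": 100},{"dx": 6,"dy": -39.2,"dz": 0,"spin": 0,"grip": 100}]}}

```text
time_s: 2.37
tcp_pos: [0.5121, -0.0219, 0.227]
eef_rot: [-180.0, -0.1, 8.7]
contact_force: [1.9, -0.1, -0.2]
gripper_width: 0.0877
```

Request:
{"api": "servo_tool", "payload": {"targets": [{"dx": 0,"dy": -4,"dz": 0,"spin": 0,"grip": 100},{"dx": 0,"dy": -8,"dz": 0,"spin": 0,"grip": 100},{"dx": 0,"dy": -11.5,"dz": -1,"spin": 0,"grip": 100},{"dx": 0,"dy": -14,"dz": -3,"spin": 0,"grip": 100},{"dx": 0,"dy": -15.5,"dz": -6,"spin": 0,"grip": 100},{"dx": 0,"dy": -16,"dz": -9,"spin": 0,"grip": 100},{"dx": 0,"dy": -16,"dz": -11,"spin": 0,"grip": 100},{"dx": 0,"dy": -16,"dz": -12,"spin": 0,"grip": 100},{"dx": 0,"dy": -16,"dz": -12,"spin": 0,"grip": 100},{"dx": 0,"dy": -16,"dz": -12,"spin": 0,"grip": 100}]}}

```text
time_s: 3.2
tcp_pos: [0.5127, -0.1799, 0.1071]
eef_rot: [180.0, 0.0, 8.7]
contact_force: [0.1, 0.6, -0.3]
gripper_width: 0.0877
```

Request:
{"api": "servo_tool", "payload": {"targets": [{"dx": 0,"dy": 0,"dz": -3,"spin": 0,"grip": 100},{"dx": 0,"dy": 0,"dz": -6,"spin": 0,"grip": 100},{"dx": 0,"dy": 0,"dz": -8,"spin": 0,"grip": 100},{"dx": 0,"dy": 0,"dz": -9.5,"spin": 0,"grip": 100},{"dx": 0,"dy": 0,"dz": -9.7,"spin": 0,"grip": 20},{"dx": 0,"dy": 0,"dz": -9.7,"spin": 0,"grip": 20},{"dx": 0,"dy": 0,"dz": -9.7,"spin": 0,"grip": 20},{"dx": 0,"dy": 0,"dz": -9.7,"spin": 0,"grip": 0},{"dx": 0,"dy": 0,"dz": -9.7,"spin": 0,"grip": 0},{"dx": 0,"dy": 0,"dz": -9.7,"spin": 0,"grip": 0}], "squeeze": 20}}

```text
time_s: 4.03
tcp_pos: [0.513, -0.18, 0.0107]
eef_rot: [180.0, -0.1, 8.7]
contact_force: [0.3, 0.6, -0.9]
gripper_width: 0.0533
```

Request:
{"api": "servo_tool", "payload": {"targets": [{"dx": 0,"dy": 0,"dz": 0,"spin": 0,"grip": 0},{"dx": 0,"dy": 0,"dz": 0,"spin": 0,"grip": 0},{"dx": 0,"dy": 0,"dz": 0,"spin": 0,"grip": 0},{"dx": 0,"dy": 0,"dz": 1,"spin": 0,"grip": 0},{"dx": 0,"dy": 0,"dz": 3,"spin": 0,"grip": 0},{"dx": 0,"dy": 0,"dz": 6,"spin": 0,"grip": 0},{"dx": 0,"dy": 0,"dz": 9,"spin": 0,"grip": 0},{"dx": 0,"dy": 0,"dz": 11,"spin": 0,"grip": 0},{"dx": 0,"dy": 0,"dz": 12,"spin": 0,"grip": 0},{"dx": 0,"dy": 0,"dz": 12,"spin": 0,"grip": 0}]}}

```text
time_s: 4.87
tcp_pos: [0.5135, -0.1801, 0.1322]
eef_rot: [180.0, -0.2, 8.7]
contact_force: [0.3, 0.3, -1.8]
gripper_width: 0.0297
```

Request:
{"api": "servo_tool", "payload": {"targets": [{"dx": 0.2,"dy": 2,"dz": 0,"spin": 0,"grip": 0},{"dx": 0.5,"dy": 5,"dz": 0,"spin": -0.03,"grip": 0},{"dx": 0.8,"dy": 9,"dz": 0,"spin": -0.06,"grip": 0},{"dx": 1.1,"dy": 13,"dz": 0,"spin": -0.09,"grip": 0},{"dx": 1.4,"dy": 17,"dz": 0,"spin": -0.12,"grip": 0},{"dx": 1.7,"dy": 21,"dz": 0,"spin": -0.16,"grip": 0},{"dx": 2.0,"dy": 25,"dz": 0,"spin": -0.2,"grip": 0},{"dx": 2.4,"dy": 29,"dz": 0,"spin": -0.24,"grip": 0},{"dx": 2.8,"dy": 33,"dz": 0,"spin": -0.28,"grip": 0},{"dx": 3.1,"dy": 36.5,"dz": 0,"spin": -0.312,"grip": 0}]}}

```text
time_s: 5.7
tcp_pos: [0.5422, 0.187, 0.1276]
eef_rot: [179.9, 0.1, -9.3]
contact_force: [0.3, -0.1, -2.5]
gripper_width: 0.0296
```

Request:
{"api": "servo_tool", "payload": {"targets": [{"dx": 0.2,"dy": 2,"dz": 0,"spin": 0,"grip": 0},{"dx": 0.25,"dy": 3.5,"dz": -0.5,"spin": 0,"grip": 0},{"dx": 0.25,"dy": 4,"dz": -2,"spin": 0,"grip": 0},{"dx": 0.25,"dy": 4,"dz": -4,"spin": 0,"grip": 0},{"dx": 0.25,"dy": 4,"dz": -6,"spin": 0,"grip": 0},{"dx": 0.25,"dy": 4,"dz": -8,"spin": 0,"grip": 0},{"dx": 0.25,"dy": 4,"dz": -8.5,"spin": 0,"grip": 0},{"dx": 0.25,"dy": 4,"dz": -8.5,"spin": 0,"grip": 0},{"dx": 0.25,"dy": 4,"dz": -8.5,"spin": 0,"grip": 0},{"dx": 0.25,"dy": 4,"dz": -8.5,"spin": 0,"grip": 0}]}}

```text
time_s: 6.53
tcp_pos: [0.5463, 0.2251, 0.0454]
eef_rot: [-180.0, -0.1, -9.2]
contact_force: [0.5, 0.5, -3.3]
gripper_width: 0.0298
```

```bash
python3 - <<'E'
from h import *
im=r.capture("scene");cv2.imwrite("pics/c3.png",cv2.resize(im[130:270,290:430],None,fx=4,fy=4,interpolation=cv2.INTER_CUBIC))
E
```

```text
(no output)
```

View pics/c3.png

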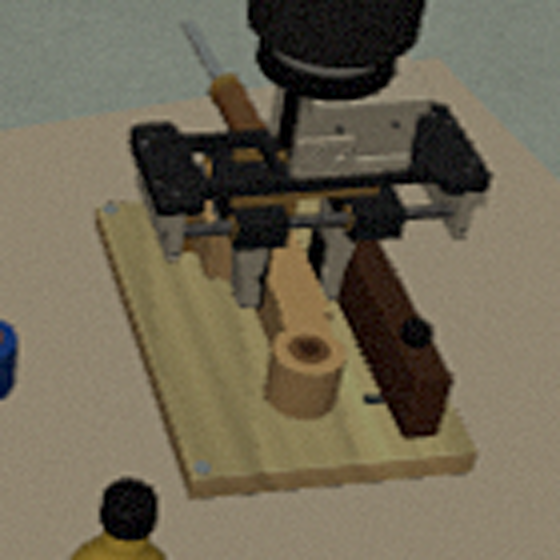

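The blank hangs parallel to the fence, with the left finger clear of it and the heel just short of the stop. Lowering and releasing.

Request:
{"api": "servo_tool", "payload": {"targets": [{"dx": 0,"dy": 0,"dz": -0.5,"spin": 0,"grip": 0},{"dx": 0,"dy": 0,"dz": -1.0,"spin": 0,"grip": 0},{"dx": 0,"dy": 0,"dz": -1.3,"spin": 0,"grip": 0},{"dx": 0,"dy": 0,"dz": -1.5,"spin": 0,"grip": 0},{"dx": 0,"dy": 0,"dz": -1.6,"spin": 0,"grip": 0},{"dx": 0,"dy": 0,"dz": -1.6,"spin": 0,"grip": 0},{"dx": 0,"dy": 0,"dz": -1.6,"spin": 0,"grip": 43},{"dx": 0,"dy": 0,"dz": -1.6,"spin": 0,"grip": 43},{"dx": 0,"dy": 0,"dz": -1.6,"spin": 0,"grip": 43},{"dx": 0,"dy": 0,"dz": -1.6,"spin": 0,"grip": 43}]}}

```text
time_s: 7.42
tcp_pos: [0.5458, 0.225, 0.0284]
eef_rot: [180.0, 0.0, -9.2]
contact_force: [-0.1, -0.6, -1.3]
gripper_width: 0.0381
```

Request:
{"api": "servo_tool", "payload": {"targets": [{"dx": 0,"dy": 0,"dz": 0,"spin": 0,"grip": 43},{"dx": 0,"dy": 0,"dz": 0.5,"spin": 0,"grip": 43},{"dx": 0,"dy": 0,"dz": 2,"spin": 0,"grip": 43},{"dx": 0,"dy": 0,"dz": 4,"spin": 0,"grip": 43},{"dx": 0,"dy": 0,"dz": 6,"spin": 0,"grip": 43},{"dx": 0,"dy": 0,"dz": 8,"spin": 0,"grip": 100},{"dx": 0,"dy": 0,"dz": 10,"spin": 0,"grip": 100},{"dx": 2,"dy": -4,"dz": 12,"spin": 0,"grip": 100},{"dx": 3,"dy": -8,"dz": 12,"spin": 0,"grip": 100},{"dx": 3,"dy": -12,"dz": 12,"spin": 0,"grip": 100}]}}

```text
time_s: 8.25
tcp_pos: [0.5779, 0.1094, 0.1506]
eef_rot: [-179.9, -0.2, -9.1]
contact_force: [0.7, -0.1, -0.3]
gripper_width: 0.065
```

Request:
{"api": "servo_tool", "payload": {"targets": [{"dx": 0,"dy": -4,"dz": 0,"spin": 0,"grip": 100},{"dx": 0,"dy": -8,"dz": 0,"spin": 0,"grip": 100},{"dx": 0,"dy": -12,"dz": 0,"spin": 0,"grip": 100},{"dx": 0,"dy": -15,"dz": 0,"spin": 0,"grip": 100},{"dx": 0,"dy": -18,"dz": 0,"spin": 0,"grip": 100},{"dx": 0,"dy": -20,"dz": 0,"spin": 0,"grip": 100},{"dx": 0,"dy": -20,"dz": 0,"spin": 0,"grip": 100},{"dx": 0,"dy": -20,"dz": 0,"spin": 0,"grip": 100},{"dx": 0,"dy": -20,"dz": 0,"spin": 0,"grip": 100},{"dx": 0,"dy": -20,"dz": 0,"spin": 0,"grip": 100}]}}

```text
time_s: 9.08
tcp_pos: [0.5757, -0.0899, 0.1487]
eef_rot: [-180.0, -0.0, -9.2]
contact_force: [-0.5, -0.9, 0.3]
gripper_width: 0.0877
```

```bash
python3 - <<'E'
from h import *
a=r.capture("scene");b=r.capture("top")
cv2.imwrite("pics/s4.png",a);cv2.imwrite("pics/t4.png",b)
A=cv2.resize(a[160:260,305:415],None,fx=4.5,fy=4.5,interpolation=cv2.INTER_CUBIC);B=cv2.resize(b[150:255,165:245],None,fx=3.7,fy=4.2,interpolation=cv2.INTER_CUBIC)
o=np.zeros((450,800,3),np.uint8);o[:A.shape[0],:A.shape[1]]=A;o[:B.shape[0],500:500+B.shape[1]]=B;cv2.imwrite("pics/c4.png",np.clip(o*1.4,0,255))
p,f=None,None
for n in("top",):
    for d in r.cut_out("neck",n): print(np.round(d["extent"]),d["p"]); 
    d=[d for d in r.cut_out("neck",n) if d["extent"][0]<245]
    if d: print(fit({n:d[0]["mask"].astype(float)},[.555,.218,-.16],neck(.018)))
E
```

```text
[367. 166. 391. 209.] 0.93
[192. 190. 209. 224.] 0.55
(array([ 0.55303081,  0.21949679, -0.15278769]), np.float64(1.7150077808901338))[ WARN:0@1.049] global loadsave.cpp:1063 imwrite_ Unsupported depth image for selected encoder is fallbacked to CV_8U.
```

View pics/c4.png

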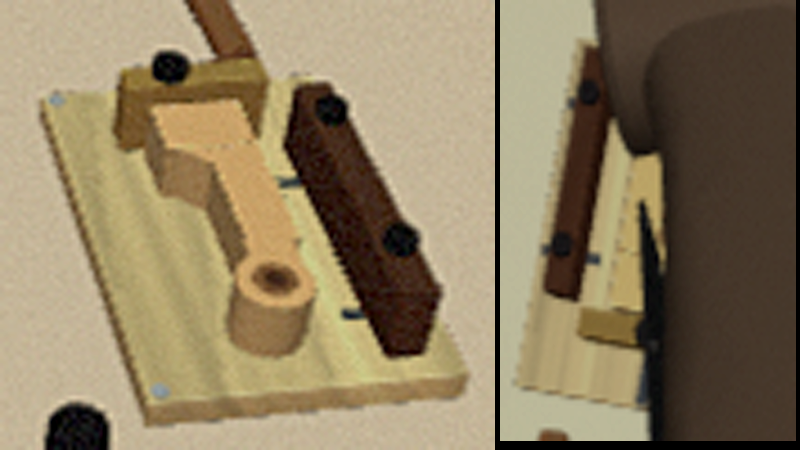

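The blank lies flat on the board, the heel a few mm from the stop and the face about 30 mm from the fence. A coarse push with shut fingers comes next, stopping short of the fence.

Request:
{"api": "servo_tool", "payload": {"targets": [{"dx": -0.3,"dy": 2,"dz": 0,"spin": 0,"grip": 0},{"dx": -0.8,"dy": 5.5,"dz": 0,"spin": 0,"grip": 0},{"dx": -1.3,"dy": 9.5,"dz": 0,"spin": 0,"grip": 0},{"dx": -1.8,"dy": 13.5,"dz": 0,"spin": 0,"grip": 0},{"dx": -2.3,"dy": 17.5,"dz": 0,"spin": 0,"grip": 0},{"dx": -2.8,"dy": 21.5,"dz": 0,"spin": 0,"grip": 0},{"dx": -3.2,"dy": 24.5,"dz": -1,"spin": 0,"grip": 0},{"dx": -3.3,"dy": 26.5,"dz": -2,"spin": 0,"grip": 0},{"dx": -3.3,"dy": 27.1,"dz": -3,"spin": 0,"grip": 0},{"dx": -3.3,"dy": 27.1,"dz": -4,"spin": 0,"grip": 0}], "squeeze": 5}}

```text
time_s: 10.12
tcp_pos: [0.5424, 0.1823, 0.1079]
eef_rot: [-180.0, -0.0, -9.0]
contact_force: [0.1, -0.6, -0.4]
gripper_width: 0.0264
```

Request:
{"api": "servo_tool", "payload": {"targets": [{"dx": 0,"dy": 0,"dz": -1.5,"spin": 0,"grip": 0},{"dx": 0,"dy": 0,"dz": -4,"spin": 0,"grip": 0},{"dx": 0,"dy": 0,"dz": -6.5,"spin": 0,"grip": 0},{"dx": 0,"dy": 0,"dz": -7.5,"spin": 0,"grip": 0},{"dx": 0,"dy": 0,"dz": -7.8,"spin": 0,"grip": 0},{"dx": 0,"dy": 0,"dz": -7.8,"spin": 0,"grip": 0},{"dx": 0.04,"dy": 0.25,"dz": -7.8,"spin": 0,"grip": 0},{"dx": 0.09,"dy": 0.55,"dz": -7.8,"spin": 0,"grip": 0},{"dx": 0.13,"dy": 0.8,"dz": -7.8,"spin": 0,"grip": 0},{"dx": 0.17,"dy": 1.05,"dz": -7.8,"spin": 0,"grip": 0}]}}

```text
time_s: 10.95
tcp_pos: [0.5449, 0.1916, 0.0316]
eef_rot: [-179.9, -0.1, -9.2]
contact_force: [-0.8, -0.3, 0.5]
gripper_width: 0.0006
```

```bash
python3 - <<'E'
from h import *
a=r.capture("scene");cv2.imwrite("pics/s5.png",a)
A=cv2.resize(a[140:270,300:425],None,fx=4.5,fy=4.5,interpolation=cv2.INTER_CUBIC);cv2.imwrite("pics/c5.png",A)
s=r.get_state();print(s["tcp_pos"],s["contact_force"],s["gripper_width"])
E
```

```text
[0.54493128 0.1919162  0.0314005 ] [0.19952804 0.70207928 0.19312338] 0.00078421651963662
```

View pics/c5.png

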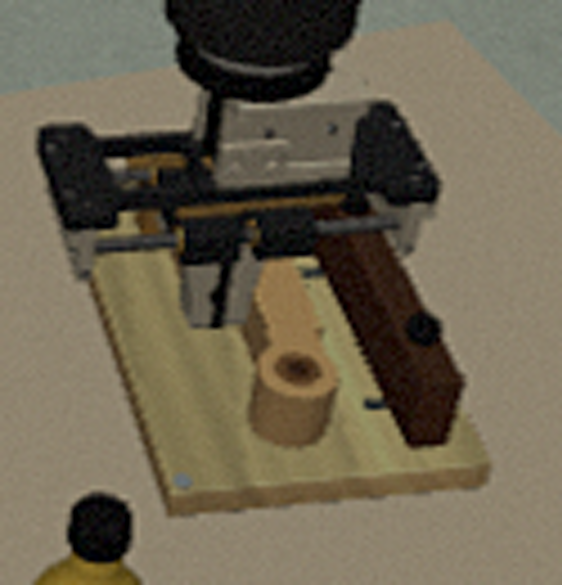

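The shut fingers stand beside mid-shank, ready to push. The fence is still far off.

Request:
{"api": "servo_tool", "payload": {"targets": [{"dx": 0.03,"dy": 0.18,"dz": 0,"spin": 0,"grip": 0},{"dx": 0.06,"dy": 0.36,"dz": 0,"spin": 0,"grip": 0},{"dx": 0.09,"dy": 0.54,"dz": 0,"spin": 0,"grip": 0},{"dx": 0.12,"dy": 0.72,"dz": 0,"spin": 0,"grip": 0},{"dx": 0.15,"dy": 0.9,"dz": 0,"spin": 0,"grip": 0},{"dx": 0.18,"dy": 1.08,"dz": 0,"spin": 0,"grip": 0},{"dx": 0.21,"dy": 1.26,"dz": 0,"spin": 0,"grip": 0},{"dx": 0.23,"dy": 1.4,"dz": 0,"spin": 0,"grip": 0},{"dx": 0.25,"dy": 1.5,"dz": 0,"spin": 0,"grip": 0},{"dx": 0.26,"dy": 1.58,"dz": 0,"spin": 0,"grip": 0}]}}

```text
time_s: 11.83
tcp_pos: [0.5469, 0.2067, 0.0305]
eef_rot: [180.0, 0.0, -9.2]
contact_force: [-0.1, -0.9, 1.9]
gripper_width: 0.0005
```

```bash
python3 - <<'E'
from h import *
a=r.capture("scene");cv2.imwrite("pics/s6.png",a)
A=cv2.resize(a[140:270,300:425],None,fx=4.5,fy=4.5,interpolation=cv2.INTER_CUBIC);cv2.imwrite("pics/c6.png",A)
s=r.get_state();print(s["tcp_pos"],s["contact_force"],s["gripper_width"])
E
```

```text
[0.54696674 0.20685524 0.03052115] [-0.13105348 -0.67253587  0.27140911] 0.0005271788293723761
```

View pics/c6.png

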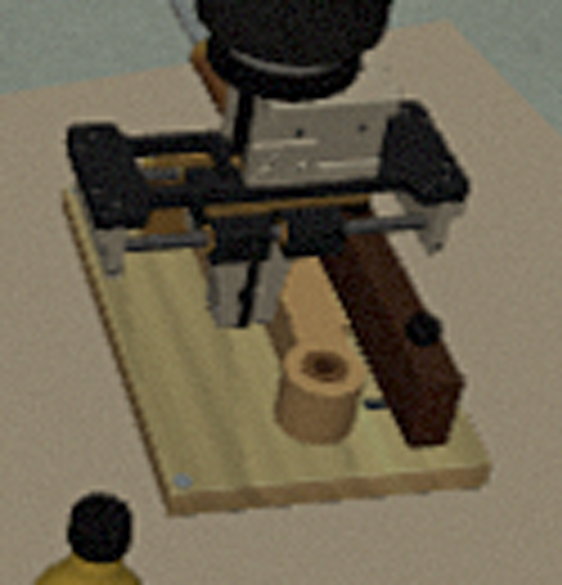

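The blank moved about 16 mm, still parallel. The remaining gap to the fence is about 14 mm. Next I'll straddle fence and shank, so the finger closure supplies a force-limited final push.

Request:
{"api": "servo_tool", "payload": {"targets": [{"dx": -0.05,"dy": -0.3,"dz": 0,"spin": 0,"grip": 0},{"dx": -0.08,"dy": -0.5,"dz": 1,"spin": 0,"grip": 0},{"dx": -0.08,"dy": -0.5,"dz": 4,"spin": 0,"grip": 20},{"dx": -0.08,"dy": -0.5,"dz": 7,"spin": 0,"grip": 100},{"dx": 0,"dy": 0,"dz": 8,"spin": 0,"grip": 100},{"dx": 0.2,"dy": 2,"dz": 8,"spin": 0,"grip": 100},{"dx": 0.4,"dy": 4,"dz": 8,"spin": 0,"grip": 100},{"dx": 0.45,"dy": 5.5,"dz": 8,"spin": 0,"grip": 100},{"dx": 0.45,"dy": 5.9,"dz": 8,"spin": 0,"grip": 100},{"dx": 0.45,"dy": 5.9,"dz": 8,"spin": 0,"grip": 100}]}}

```text
time_s: 12.72
tcp_pos: [0.5507, 0.2672, 0.1091]
eef_rot: [179.9, 0.1, -9.1]
contact_force: [-0.9, -0.4, 0.6]
gripper_width: 0.0481
```

Request:
{"api": "servo_tool", "payload": {"targets": [{"dx": 0,"dy": 0,"dz": 0,"spin": 0,"grip": 100},{"dx": 0,"dy": 0,"dz": 0,"spin": 0,"grip": 100},{"dx": 0,"dy": 0,"dz": -2,"spin": 0,"grip": 100},{"dx": 0,"dy": 0,"dz": -4,"spin": 0,"grip": 100},{"dx": 0,"dy": 0,"dz": -5,"spin": 0,"grip": 100},{"dx": 0,"dy": 0,"dz": -6,"spin": 0,"grip": 100},{"dx": 0,"dy": 0,"dz": -7,"spin": 0,"grip": 100},{"dx": 0,"dy": 0,"dz": -7.8,"spin": 0,"grip": 100},{"dx": 0,"dy": 0,"dz": -7.8,"spin": 0,"grip": 100},{"dx": 0,"dy": 0,"dz": -7.8,"spin": 0,"grip": 100}]}}

```text
time_s: 13.55
tcp_pos: [0.5514, 0.2655, 0.0324]
eef_rot: [180.0, 0.0, -9.2]
contact_force: [0.2, -0.3, -0.2]
gripper_width: 0.0876
```

Request:
{"api": "servo_tool", "payload": {"targets": [{"dx": 0.01,"dy": 0.08,"dz": 0,"spin": 0,"grip": 100},{"dx": 0.03,"dy": 0.16,"dz": 0,"spin": 0,"grip": 100},{"dx": 0.04,"dy": 0.24,"dz": 0,"spin": 0,"grip": 100},{"dx": 0.05,"dy": 0.32,"dz": 0,"spin": 0,"grip": 100},{"dx": 0.07,"dy": 0.4,"dz": 0,"spin": 0,"grip": 100},{"dx": 0.08,"dy": 0.5,"dz": 0,"spin": 0,"grip": 100},{"dx": 0.1,"dy": 0.6,"dz": 0,"spin": 0,"grip": 100},{"dx": 0.11,"dy": 0.7,"dz": 0,"spin": 0,"grip": 100},{"dx": 0.12,"dy": 0.75,"dz": 0,"spin": 0,"grip": 100},{"dx": 0.12,"dy": 0.75,"dz": 0,"spin": 0,"grip": 100}], "squeeze": 3}}

```text
time_s: 14.38
tcp_pos: [0.5526, 0.2733, 0.0325]
eef_rot: [-180.0, -0.0, -9.2]
contact_force: [0.7, 0.4, -0.0]
gripper_width: 0.0881
```

```bash
python3 - <<'E'
from h import *
a=r.capture("scene");cv2.imwrite("pics/s7.png",a)
A=cv2.resize(a[140:270,300:425],None,fx=4.5,fy=4.5,interpolation=cv2.INTER_CUBIC);cv2.imwrite("pics/c7.png",A)
s=r.get_state();print(s["tcp_pos"],s["contact_force"],s["gripper_width"])
E
```

```text
[0.55263465 0.27333097 0.03247695] [-0.08756942  1.17888524  0.88310073] 0.08771407846581528
```

View pics/c7.png

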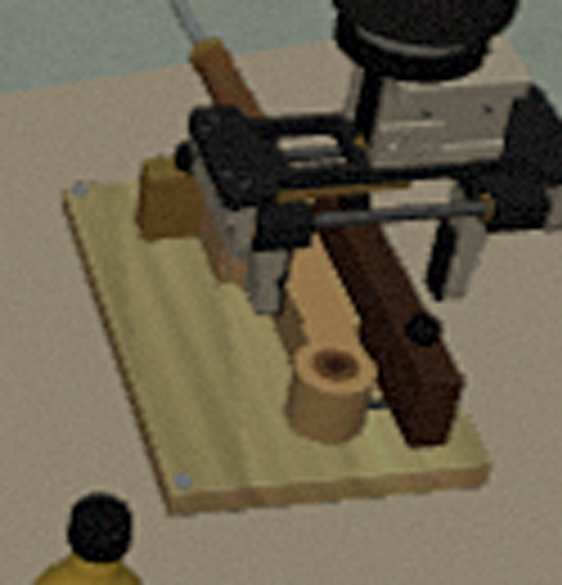

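The fingers straddle fence and shank cleanly, the neck finger nearly touching the shank and the other about 20 mm behind the fence. Closing slowly at 3 N.

Request:
{"api": "servo_tool", "payload": {"targets": [{"dx": 0,"dy": 0,"dz": 0,"spin": 0,"grip": 97},{"dx": 0,"dy": 0,"dz": 0,"spin": 0,"grip": 94},{"dx": 0,"dy": 0,"dz": 0,"spin": 0,"grip": 91},{"dx": 0,"dy": 0,"dz": 0,"spin": 0,"grip": 88},{"dx": 0,"dy": 0,"dz": 0,"spin": 0,"grip": 86},{"dx": 0,"dy": 0,"dz": 0,"spin": 0,"grip": 84},{"dx": 0,"dy": 0,"dz": 0,"spin": 0,"grip": 82},{"dx": 0,"dy": 0,"dz": 0,"spin": 0,"grip": 80},{"dx": 0,"dy": 0,"dz": 0,"spin": 0,"grip": 79},{"dx": 0,"dy": 0,"dz": 0,"spin": 0,"grip": 78}], "squeeze": 3}}

```text
time_s: 15.27
tcp_pos: [0.5526, 0.2732, 0.0325]
eef_rot: [-180.0, 0.0, -9.2]
contact_force: [0.9, -1.3, -0.0]
gripper_width: 0.0691
```

Request:
{"api": "servo_tool", "payload": {"targets": [{"dx": 0,"dy": 0,"dz": 0,"spin": 0,"grip": 77},{"dx": 0,"dy": 0,"dz": 0,"spin": 0,"grip": 76},{"dx": 0,"dy": 0,"dz": 0,"spin": 0,"grip": 75},{"dx": 0,"dy": 0,"dz": 0,"spin": 0,"grip": 74},{"dx": 0,"dy": 0,"dz": 0,"spin": 0,"grip": 73},{"dx": 0,"dy": 0,"dz": 0,"spin": 0,"grip": 72},{"dx": 0,"dy": 0,"dz": 0,"spin": 0,"grip": 71},{"dx": 0,"dy": 0,"dz": 0,"spin": 0,"grip": 70},{"dx": 0,"dy": 0,"dz": 0,"spin": 0,"grip": 69},{"dx": 0,"dy": 0,"dz": 0,"spin": 0,"grip": 68}]}}

```text
time_s: 16.1
tcp_pos: [0.5523, 0.2718, 0.0325]
eef_rot: [179.9, 0.0, -9.2]
contact_force: [1.2, -6.4, 1.1]
gripper_width: 0.0628
```

Seated against the fence: 6.4 N on the tool, below the slip limit, and the width matches the expected seat. Opening, then going round to the scroll tip for the push to the stop.

Request:
{"api": "servo_tool", "payload": {"targets": [{"dx": 0,"dy": 0,"dz": 0,"spin": 0,"grip": 76},{"dx": 0,"dy": 0,"dz": 0,"spin": 0,"grip": 85},{"dx": 0,"dy": 0,"dz": 0,"spin": 0,"grip": 88},{"dx": 0,"dy": 0,"dz": 1,"spin": 0,"grip": 88},{"dx": 0,"dy": 0,"dz": 3,"spin": 0,"grip": 88},{"dx": 0,"dy": 0,"dz": 5,"spin": 0,"grip": 88},{"dx": 0,"dy": 0,"dz": 7,"spin": 0,"grip": 60},{"dx": 2,"dy": -1,"dz": 8,"spin": 0,"grip": 0},{"dx": 5,"dy": -2.5,"dz": 8,"spin": 0,"grip": 0},{"dx": 8,"dy": -4,"dz": 8,"spin": 0,"grip": 0}], "squeeze": 5}}

```text
time_s: 16.93
tcp_pos: [0.6339, 0.2342, 0.1155]
eef_rot: [-179.8, -0.2, -9.1]
contact_force: [0.6, 0.7, -0.8]
gripper_width: 0.056
```

Request:
{"api": "servo_tool", "payload": {"targets": [{"dx": 2,"dy": -0.8,"dz": 0,"spin": 0,"grip": 0},{"dx": 2.75,"dy": -0.97,"dz": 0,"spin": 0,"grip": 0},{"dx": 2.75,"dy": -0.97,"dz": 0,"spin": 0,"grip": 0},{"dx": 2.75,"dy": -0.97,"dz": 0,"spin": 0,"grip": 0},{"dx": 2.75,"dy": -0.97,"dz": -1,"spin": 0,"grip": 0},{"dx": 2.75,"dy": -0.97,"dz": -2,"spin": 0,"grip": 0},{"dx": 2.75,"dy": -0.97,"dz": -2,"spin": 0,"grip": 0},{"dx": 2.75,"dy": -0.97,"dz": -2,"spin": 0,"grip": 0},{"dx": 2.75,"dy": -0.97,"dz": -2,"spin": 0,"grip": 0},{"dx": 2.75,"dy": -0.97,"dz": -2,"spin": 0,"grip": 0}]}}

```text
time_s: 17.77
tcp_pos: [0.6601, 0.2238, 0.0929]
eef_rot: [-180.0, -0.0, -9.2]
contact_force: [0.4, 0.8, 0.5]
gripper_width: 0.0002
```

```bash
python3 - <<'E'
from h import *
a=r.capture("scene");cv2.imwrite("pics/s8.png",a)
A=cv2.resize(a[140:270,300:425],None,fx=4.5,fy=4.5,interpolation=cv2.INTER_CUBIC);cv2.imwrite("pics/c8.png",A)
s=r.get_state();print(s["tcp_pos"],s["contact_force"],s["gripper_width"])
E
```

```text
[0.6602085  0.22373364 0.0929516 ] [0.42704105 0.32590934 0.12287515] 0.0005097602849067979
```

View pics/c8.png

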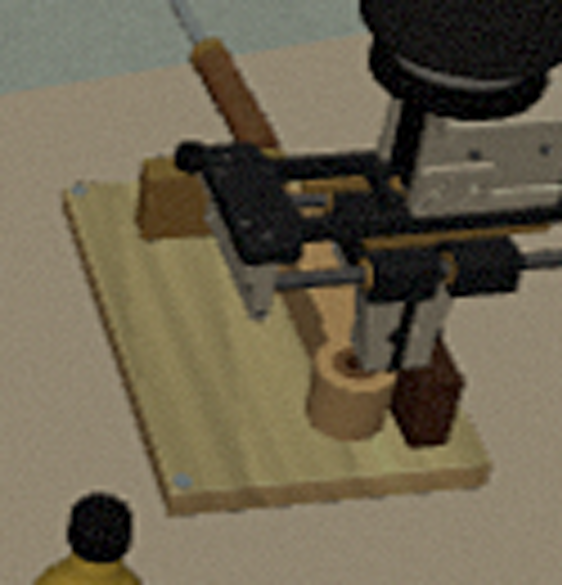

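The fence end is unchanged. The fingers hang above the scroll, so I'm checking numerically whether they will clear the tip on the way down.

```bash
python3 - <<'E'
from h import *
c0=np.load("jig.npy");x,y,a=c0[:3];R=np.array([[np.cos(a),np.sin(a)],[-np.sin(a),np.cos(a)]])
J=lambda w:R@(np.array(w)[:2]-[x,y])
px=lambda u,v:(300+u/4.5-.4,140+v/4.5-.4)
for nm,u,v,z in(("scroll bottom",347,438,.018),("fence end foot near",408,440,.018),("scroll left top",314,365,.054),("scroll L bot",308,418,.018)):
    print(nm,J(unproj("scene",*px(u,v),z)).round(4))
print("tcp",J(r.get_state()["tcp_pos"]).round(4))
# expected scroll-circle outline for candidate neck origin
for ox in(.010,.016,.022):
    t=np.linspace(0,2*np.pi,200);P=T((x,y,a),[(ox+.066+.021*np.cos(q),.0424-.024+.021*np.sin(q),.018) for q in t]);p=proj("scene",P);k=p[:,1].argmax();print(ox,((p[k]+.4-[300,140])*4.5).round(), ((p[p[:,0].argmin()]+.4-[300,140])*4.5).round())
fing=T((x,y,a),[(J(r.get_state()["tcp_pos"])[0],J(r.get_state()["tcp_pos"])[1],z) for z in(.093,.031)]);print(((proj("scene",fing)+.4-[300,140])*4.5).round())
E
```

```text
scroll bottom [0.1014 0.0141]
fence end foot near [0.1069 0.0452]
scroll left top [ 0.0824 -0.0034]
scroll L bot [ 0.0843 -0.0015]
tcp [0.125  0.0136]
0.01 [347. 432.] [299. 399.]
0.016 [351. 440.] [303. 407.]
0.022 [355. 448.] [306. 415.]
[[387. 361.]
 [365. 452.]]
```

Clearance is about 10 mm, so I'm lowering and approaching.

Request:
{"api": "servo_tool", "payload": {"targets": [{"dx": 0,"dy": 0,"dz": -1.5,"spin": 0,"grip": 0},{"dx": 0,"dy": 0,"dz": -3.5,"spin": 0,"grip": 0},{"dx": 0,"dy": 0,"dz": -5.5,"spin": 0,"grip": 0},{"dx": 0,"dy": 0,"dz": -6,"spin": 0,"grip": 0},{"dx": 0,"dy": 0,"dz": -6.2,"spin": 0,"grip": 0},{"dx": -0.2,"dy": 0.03,"dz": -6.2,"spin": 0,"grip": 0},{"dx": -0.4,"dy": 0.06,"dz": -6.2,"spin": 0,"grip": 0},{"dx": -0.6,"dy": 0.1,"dz": -6.2,"spin": 0,"grip": 0},{"dx": -0.79,"dy": 0.13,"dz": -6.2,"spin": 0,"grip": 0},{"dx": -0.79,"dy": 0.13,"dz": -6.2,"spin": 0,"grip": 0}]}}

```text
time_s: 18.65
tcp_pos: [0.6523, 0.2252, 0.0316]
eef_rot: [-179.9, -0.1, -9.2]
contact_force: [0.2, 0.1, -0.7]
gripper_width: 0.0007
```

Request:
{"api": "servo_tool", "payload": {"targets": [{"dx": -0.02,"dy": 0,"dz": 0,"spin": 0,"grip": 0},{"dx": -0.04,"dy": 0.01,"dz": 0,"spin": 0,"grip": 0},{"dx": -0.06,"dy": 0.01,"dz": 0,"spin": 0,"grip": 0},{"dx": -0.08,"dy": 0.01,"dz": 0,"spin": 0,"grip": 0},{"dx": -0.1,"dy": 0.02,"dz": 0,"spin": 0,"grip": 0},{"dx": -0.12,"dy": 0.02,"dz": 0,"spin": 0,"grip": 0},{"dx": -0.13,"dy": 0.02,"dz": 0,"spin": 0,"grip": 0},{"dx": -0.15,"dy": 0.02,"dz": 0,"spin": 0,"grip": 0},{"dx": -0.15,"dy": 0.02,"dz": 0,"spin": 0,"grip": 0},{"dx": -0.15,"dy": 0.02,"dz": 0,"spin": 0,"grip": 0}]}}

```text
time_s: 19.48
tcp_pos: [0.6507, 0.2249, 0.0305]
eef_rot: [180.0, 0.0, -9.2]
contact_force: [0.3, 0.1, -0.1]
gripper_width: 0.0003
```

Request:
{"api": "servo_tool", "payload": {"targets": [{"dx": -0.02,"dy": 0,"dz": 0,"spin": 0,"grip": 0},{"dx": -0.04,"dy": 0.01,"dz": 0,"spin": 0,"grip": 0},{"dx": -0.06,"dy": 0.01,"dz": 0,"spin": 0,"grip": 0},{"dx": -0.08,"dy": 0.01,"dz": 0,"spin": 0,"grip": 0},{"dx": -0.1,"dy": 0.02,"dz": 0,"spin": 0,"grip": 0},{"dx": -0.12,"dy": 0.02,"dz": 0,"spin": 0,"grip": 0},{"dx": -0.13,"dy": 0.02,"dz": 0,"spin": 0,"grip": 0},{"dx": -0.14,"dy": 0.02,"dz": 0,"spin": 0,"grip": 0},{"dx": -0.15,"dy": 0.02,"dz": 0,"spin": 0,"grip": 0},{"dx": -0.15,"dy": 0.02,"dz": 0,"spin": 0,"grip": 0}]}}

```text
time_s: 20.32
tcp_pos: [0.6496, 0.2252, 0.0306]
eef_rot: [-180.0, -0.0, -9.2]
contact_force: [3.7, -1.0, -1.0]
gripper_width: 0.0006
```

```bash
python3 - <<'E'
from h import *
F=[];P=[]
for k in range(4):
    a=r.capture("scene");s=r.get_state();F.append(s["contact_force"]);P.append(s["tcp_pos"])
print(np.mean(F,0).round(2),np.mean(P,0).round(5),s["moment"].round(3));cv2.imwrite("pics/s9.png",a)
E
```

```text
[ 4.06 -0.08 -1.03] [0.64953 0.22526 0.03062] [-0.045 -1.423 -0.041]
```

Request:
{"api": "servo_tool", "payload": {"targets": [{"dx": -0.01,"dy": 0,"dz": 0,"spin": 0,"grip": 0},{"dx": -0.02,"dy": 0,"dz": 0,"spin": 0,"grip": 0},{"dx": -0.03,"dy": 0,"dz": 0,"spin": 0,"grip": 0},{"dx": -0.04,"dy": 0.01,"dz": 0,"spin": 0,"grip": 0},{"dx": -0.04,"dy": 0.01,"dz": 0,"spin": 0,"grip": 0},{"dx": -0.04,"dy": 0.01,"dz": 0,"spin": 0,"grip": 0},{"dx": -0.04,"dy": 0.01,"dz": 0,"spin": 0,"grip": 0},{"dx": -0.04,"dy": 0.01,"dz": 0,"spin": 0,"grip": 0},{"dx": -0.04,"dy": 0.01,"dz": 0,"spin": 0,"grip": 0},{"dx": -0.04,"dy": 0.01,"dz": 0,"spin": 0,"grip": 0}]}}

```text
time_s: 21.35
tcp_pos: [0.6495, 0.2254, 0.0308]
eef_rot: [-180.0, -0.1, -9.2]
contact_force: [5.5, -0.5, -0.6]
gripper_width: 0.0005
```

The force rises about 4 N/mm without the TCP moving, so the heel is against the stop. Backing off and repeating the light clamp to the fence, both as final seating and as a gauge.

Request:
{"api": "servo_tool", "payload": {"targets": [{"dx": 0.1,"dy": -0.02,"dz": 0,"spin": 0,"grip": 0},{"dx": 0.4,"dy": -0.06,"dz": 0,"spin": 0,"grip": 0},{"dx": 0.8,"dy": -0.12,"dz": 0.5,"spin": 0,"grip": 0},{"dx": 0.8,"dy": -0.12,"dz": 3,"spin": 0,"grip": 0},{"dx": 0.8,"dy": -0.12,"dz": 6,"spin": 0,"grip": 50},{"dx": 0.6,"dy": 0,"dz": 8,"spin": 0,"grip": 100},{"dx": -1,"dy": 1,"dz": 8,"spin": 0,"grip": 100},{"dx": -4,"dy": 2,"dz": 8,"spin": 0,"grip": 100},{"dx": -7,"dy": 3.5,"dz": 8,"spin": 0,"grip": 100},{"dx": -9.6,"dy": 4.6,"dz": 8,"spin": 0,"grip": 100}]}}

```text
time_s: 22.18
tcp_pos: [0.551, 0.2712, 0.1106]
eef_rot: [180.0, 0.1, -9.3]
contact_force: [-0.2, 0.6, 0.1]
gripper_width: 0.0351
```

Request:
{"api": "servo_tool", "payload": {"targets": [{"dx": 0,"dy": 0,"dz": 0,"spin": 0,"grip": 100},{"dx": 0,"dy": 0,"dz": 0,"spin": 0,"grip": 100},{"dx": 0,"dy": 0,"dz": -1,"spin": 0,"grip": 100},{"dx": 0,"dy": 0,"dz": -1,"spin": 0,"grip": 100},{"dx": 0,"dy": 0,"dz": -3,"spin": 0,"grip": 100},{"dx": 0,"dy": 0,"dz": -5,"spin": 0,"grip": 100},{"dx": 0,"dy": 0,"dz": -7,"spin": 0,"grip": 100},{"dx": 0,"dy": 0,"dz": -7.8,"spin": 0,"grip": 100},{"dx": 0,"dy": 0,"dz": -7.8,"spin": 0,"grip": 100},{"dx": 0,"dy": 0,"dz": -7.8,"spin": 0,"grip": 90}], "squeeze": 3}}

```text
time_s: 23.02
tcp_pos: [0.5532, 0.2707, 0.0321]
eef_rot: [179.9, 0.0, -9.2]
contact_force: [0.3, 0.2, -0.3]
gripper_width: 0.0843
```

Request:
{"api": "servo_tool", "payload": {"targets": [{"dx": 0,"dy": 0,"dz": 0,"spin": 0,"grip": 84},{"dx": 0,"dy": 0,"dz": 0,"spin": 0,"grip": 80},{"dx": 0,"dy": 0,"dz": 0,"spin": 0,"grip": 76},{"dx": 0,"dy": 0,"dz": 0,"spin": 0,"grip": 74},{"dx": 0,"dy": 0,"dz": 0,"spin": 0,"grip": 72},{"dx": 0,"dy": 0,"dz": 0,"spin": 0,"grip": 71},{"dx": 0,"dy": 0,"dz": 0,"spin": 0,"grip": 70},{"dx": 0,"dy": 0,"dz": 0,"spin": 0,"grip": 69},{"dx": 0,"dy": 0,"dz": 0,"spin": 0,"grip": 68},{"dx": 0,"dy": 0,"dz": 0,"spin": 0,"grip": 67}]}}

```text
time_s: 23.85
tcp_pos: [0.5525, 0.27, 0.0325]
eef_rot: [179.9, 0.0, -9.2]
contact_force: [0.2, -6.6, 3.6]
gripper_width: 0.0593
```

The gauge gives the shank face at jig y = 12.4 mm, the same as before, so it is seated and the fence hasn't moved. Releasing and moving clear for the last look.

Request:
{"api": "servo_tool", "payload": {"targets": [{"dx": 0,"dy": 0,"dz": 0,"spin": 0,"grip": 76},{"dx": 0,"dy": 0,"dz": 0,"spin": 0,"grip": 85},{"dx": 0,"dy": 0,"dz": 0,"spin": 0,"grip": 88},{"dx": 0,"dy": 0,"dz": 1,"spin": 0,"grip": 88},{"dx": 0,"dy": 0,"dz": 3,"spin": 0,"grip": 88},{"dx": 0,"dy": 0,"dz": 6,"spin": 0,"grip": 88},{"dx": 0,"dy": 0,"dz": 9,"spin": 0,"grip": 88},{"dx": 0,"dy": 0,"dz": 12,"spin": 0,"grip": 88},{"dx": 0,"dy": -3,"dz": 14,"spin": 0,"grip": 88},{"dx": 0,"dy": -7,"dz": 15,"spin": 0,"grip": 88}]}}

```text
time_s: 24.68
tcp_pos: [0.5544, 0.2036, 0.1867]
eef_rot: [-179.8, -0.3, -9.0]
contact_force: [1.2, -1.6, -0.0]
gripper_width: 0.0772
```

Request:
{"api": "servo_tool", "payload": {"targets": [{"dx": 0,"dy": -4,"dz": 0,"spin": 0,"grip": 88},{"dx": 0,"dy": -8,"dz": 0,"spin": 0,"grip": 88},{"dx": 0,"dy": -12,"dz": 0,"spin": 0,"grip": 88},{"dx": 0,"dy": -16,"dz": 0,"spin": 0,"grip": 88},{"dx": 0,"dy": -20,"dz": 0,"spin": 0,"grip": 88},{"dx": 0,"dy": -24,"dz": 0,"spin": 0,"grip": 88},{"dx": 0,"dy": -28,"dz": 0,"spin": 0,"grip": 88},{"dx": 0,"dy": -32,"dz": 0,"spin": 0,"grip": 88},{"dx": 0,"dy": -36,"dz": 0,"spin": 0,"grip": 88},{"dx": 0,"dy": -40,"dz": 0,"spin": 0,"grip": 88}]}}

```text
time_s: 25.52
tcp_pos: [0.5527, -0.2005, 0.1837]
eef_rot: [-180.0, -0.1, -9.2]
contact_force: [1.4, 1.7, 0.1]
gripper_width: 0.0771
```

Request:
{"api": "servo_tool", "payload": {"targets": [{"dx": 0,"dy": -4,"dz": 0,"spin": 0,"grip": 88},{"dx": -2,"dy": -7,"dz": 0,"spin": 0,"grip": 88},{"dx": -4,"dy": -10,"dz": 0,"spin": 0,"grip": 88},{"dx": -6,"dy": -13,"dz": 0,"spin": 0,"grip": 88},{"dx": -8,"dy": -16,"dz": 0,"spin": 0,"grip": 88},{"dx": -9,"dy": -19,"dz": 0,"spin": 0,"grip": 88},{"dx": -10,"dy": -22,"dz": 0,"spin": 0,"grip": 88},{"dx": -10,"dy": -24,"dz": 0,"spin": 0,"grip": 88},{"dx": -10,"dy": -25,"dz": 0,"spin": 0,"grip": 88},{"dx": -10,"dy": -25,"dz": 0,"spin": 0,"grip": 88}]}}

```text
time_s: 26.35
tcp_pos: [0.4526, -0.4505, 0.1827]
eef_rot: [180.0, -0.0, -9.3]
contact_force: [-0.1, 0.1, -0.3]
gripper_width: 0.0771
```

```bash
python3 - <<'E'
from h import *
S=[r.capture("scene") for _ in range(4)];Tt=[r.capture("top") for _ in range(4)]
a=np.mean(S,0);b=np.mean(Tt,0);cv2.imwrite("pics/s10.png",a.astype(np.uint8));cv2.imwrite("pics/t10.png",b.astype(np.uint8))
A=cv2.resize(a[160:260,305:415],None,fx=4.4,fy=4.4,interpolation=cv2.INTER_CUBIC);B=cv2.resize(b[155:250,168:243],None,fx=4.2,fy=4.2,interpolation=cv2.INTER_CUBIC)
o=np.zeros((445,800,3));o[:A.shape[0],:A.shape[1]]=A;o[:B.shape[0],485:485+B.shape[1]]=B;cv2.imwrite("pics/c10.png",np.clip(o*1.6,0,255).astype(np.uint8))
# fence / stop shift: register patches against first pictures (knob tops, unoccluded)
for n,cur in(("scene",a),("top",b)):
    ref=cv2.imread(f"pics/{n}0.png")
    pts={"fence knobs":[(.04,.05,.07)],}
    R=[("fence",(378,178,24,54),),("stop",(326,166,20,30))] if n=="scene" else [("fence",(172,158,20,66)),("stop",(184,222,36,18))]
    for nm,(x,y,w,h) in R:
        t=cv2.cvtColor(ref[y:y+h,x:x+w],6).astype(np.float32);c=cv2.cvtColor(cur[y:y+h,x:x+w].astype(np.float32),6)
        M=np.eye(2,3,dtype=np.float32)
        try: cc,M=cv2.findTransformECC(t,c,M,cv2.MOTION_TRANSLATION,(3,100,1e-5));print(n,nm,M[:,2].round(2),round(cc,3))
        except cv2.error as e: print(n,nm,"ecc fail")
s=r.get_state();print(s["tcp_pos"],s["time_s"])
E
```

```text
scene fence [ 9.46 17.4 ] 0.929
scene stop [ 0.   -0.02] 1.0
top fence [-1.17 -0.26] 0.933
top stop [-0.04 -0.08] 0.979
[ 0.45322562 -0.44794698  0.18280738] 26.75
```

View pics/c10.png

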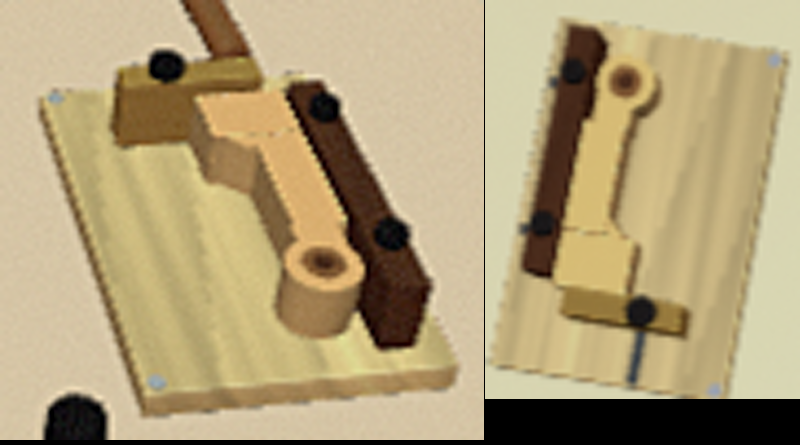

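Both views show the blank flush in the corner: in the top view along the fence with the heel on the stop, and in the scene view with no visible gaps. The stop has not shifted. The fence registration was spoiled by the blank now covering the fence face, so I'm redoing it on patches the blank doesn't cover.

```bash
python3 - <<'E'
from h import *
for n,L in(("scene",[("end",(388,222,22,22)),("knob2",(388,204,20,16)),("knob1",(376,176,14,16)),("gouge",(335,130,25,35)),("glue",(295,245,45,75))]),("top",[("knobA",(180,162,13,16)),("outer edge",(168,170,14,50)),("fence far end",(183,156,12,14)),("rasp",(370,228,24,98)),("gouge",(165,248,24,78)),("glue",(258,106,28,38))])):
    ref=cv2.imread(f"pics/{n}0.png");cur=cv2.imread(f"pics/{n}10.png" if 0 else f"pics/{n[0]}10.png")
    for nm,(x,y,w,h) in L:
        t,c=[cv2.GaussianBlur(cv2.cvtColor(i[y:y+h,x:x+w],6),(3,3),0).astype(np.float32) for i in(ref,cur)]
        try: cc,M=cv2.findTransformECC(t,c,np.eye(2,3,dtype=np.float32),cv2.MOTION_TRANSLATION,(3,100,1e-5));print(n,nm,M[:,2].round(2),round(cc,3))
        except cv2.error: print(n,nm,"fail")
E
```

```text
scene end [0.01 0.02] 1.0
scene knob2 [-0.01  0.01] 1.0
scene knob1 [-0.05 -0.06] 1.0
scene gouge [ 0.02 -0.01] 1.0
scene glue [-0.03 -0.02] 1.0
top knobA [-0.03  0.3 ] 0.994
top outer edge [ 0.01 -0.03] 1.0
top fence far end [-0.01 -0.02] 1.0
top rasp fail
top gouge [0.   0.01] 1.0
top glue [0.01 0.01] 1.0
```

Fence, stop, glue and gouge are unmoved. One last check is whether the blank stayed put in x since it was held on the stop.

```bash
python3 - <<'E'
from h import *
ref=cv2.imread("pics/s9.png");cur=cv2.imread("pics/s10.png")
for nm,(x,y,w,h) in(("scroll low",(364,226,24,14)),("scroll L",(364,216,12,22))):
    t,c=[cv2.GaussianBlur(cv2.cvtColor(i[y:y+h,x:x+w],6),(3,3),0).astype(np.float32) for i in(ref,cur)]
    try: cc,M=cv2.findTransformECC(t,c,np.eye(2,3,dtype=np.float32),cv2.MOTION_TRANSLATION,(3,100,1e-5));print(nm,M[:,2].round(2),round(cc,3))
    except cv2.error: print(nm,"fail")
p0=proj("scene",[[.64,.22,.018],[.6409872,.22-.00016,.018]]);print("px per mm x",p0[1]-p0[0])
E
```

```text
scroll low [-3.11 -2.35] 0.545
scroll L [-0.9   8.67] 0.813
px per mm x [0.13509739 0.30023057]
```

That comparison is spoiled by the finger and its shadow. A gentle repeat tap on the scroll will check it directly: earlier contact was at TCP x = 0.6495 with about 4 N.

Request:
{"api": "servo_tool", "payload": {"targets": [{"dx": 1,"dy": 2,"dz": 0,"spin": 0,"grip": 0},{"dx": 3,"dy": 5,"dz": 0,"spin": 0,"grip": 0},{"dx": 5,"dy": 8.5,"dz": 0,"spin": 0,"grip": 0},{"dx": 7,"dy": 12,"dz": 0,"spin": 0,"grip": 0},{"dx": 9,"dy": 15.5,"dz": 0,"spin": 0,"grip": 0},{"dx": 10,"dy": 19,"dz": 0,"spin": 0,"grip": 0},{"dx": 10,"dy": 23,"dz": 0,"spin": 0,"grip": 0},{"dx": 10,"dy": 27,"dz": 0,"spin": 0,"grip": 0},{"dx": 10,"dy": 31,"dz": 0,"spin": 0,"grip": 0},{"dx": 10,"dy": 35,"dz": 0,"spin": 0,"grip": 0}], "squeeze": 5}}

```text
time_s: 27.58
tcp_pos: [0.5525, -0.0964, 0.1827]
eef_rot: [-180.0, -0.0, -9.2]
contact_force: [1.1, -0.1, 0.7]
gripper_width: 0.0159
```

Request:
{"api": "servo_tool", "payload": {"targets": [{"dx": 0.3,"dy": 4,"dz": 0,"spin": 0,"grip": 0},{"dx": 0.6,"dy": 8,"dz": 0,"spin": 0,"grip": 0},{"dx": 1,"dy": 12,"dz": 0,"spin": 0,"grip": 0},{"dx": 2,"dy": 15.5,"dz": 0,"spin": 0,"grip": 0},{"dx": 3.5,"dy": 19,"dz": 0,"spin": 0,"grip": 0},{"dx": 5,"dy": 22.5,"dz": 0,"spin": 0,"grip": 0},{"dx": 6.5,"dy": 26,"dz": 0,"spin": 0,"grip": 0},{"dx": 8,"dy": 29.5,"dz": 0,"spin": 0,"grip": 0},{"dx": 9.7,"dy": 31.8,"dz": 0,"spin": 0,"grip": 0},{"dx": 10.75,"dy": 32.4,"dz": 0,"spin": 0,"grip": 0}]}}

```text
time_s: 28.42
tcp_pos: [0.661, 0.2297, 0.1821]
eef_rot: [-180.0, -0.0, -9.0]
contact_force: [0.5, -0.8, 0.1]
gripper_width: 0.0004
```

Request:
{"api": "servo_tool", "payload": {"targets": [{"dx": 0,"dy": 0,"dz": -1,"spin": 0,"grip": 0},{"dx": 0,"dy": 0,"dz": -3,"spin": 0,"grip": 0},{"dx": 0,"dy": 0,"dz": -6,"spin": 0,"grip": 0},{"dx": 0,"dy": 0,"dz": -9,"spin": 0,"grip": 0},{"dx": 0,"dy": 0,"dz": -11,"spin": 0,"grip": 0},{"dx": 0,"dy": 0,"dz": -13,"spin": 0,"grip": 0},{"dx": 0,"dy": 0,"dz": -14.5,"spin": 0,"grip": 0},{"dx": 0,"dy": 0,"dz": -15.2,"spin": 0,"grip": 0},{"dx": 0,"dy": 0,"dz": -15.2,"spin": 0,"grip": 0},{"dx": 0,"dy": 0,"dz": -15.2,"spin": 0,"grip": 0}]}}

```text
time_s: 29.25
tcp_pos: [0.6601, 0.225, 0.0308]
eef_rot: [180.0, 0.0, -9.2]
contact_force: [-0.3, -0.3, 0.5]
gripper_width: 0.0005
```

Request:
{"api": "servo_tool", "payload": {"targets": [{"dx": -0.1,"dy": 0,"dz": 0,"spin": 0,"grip": 0},{"dx": -0.25,"dy": 0,"dz": 0,"spin": 0,"grip": 0},{"dx": -0.4,"dy": 0,"dz": 0,"spin": 0,"grip": 0},{"dx": -0.55,"dy": 0,"dz": 0,"spin": 0,"grip": 0},{"dx": -0.65,"dy": 0,"dz": 0,"spin": 0,"grip": 0},{"dx": -0.75,"dy": 0,"dz": 0,"spin": 0,"grip": 0},{"dx": -0.83,"dy": 0,"dz": 0,"spin": 0,"grip": 0},{"dx": -0.9,"dy": 0.01,"dz": 0,"spin": 0,"grip": 0},{"dx": -0.95,"dy": 0.01,"dz": 0,"spin": 0,"grip": 0},{"dx": -0.95,"dy": 0.01,"dz": 0,"spin": 0,"grip": 0}]}}

```text
time_s: 30.08
tcp_pos: [0.6507, 0.2254, 0.0305]
eef_rot: [180.0, 0.0, -9.2]
contact_force: [0.4, -1.3, -0.1]
gripper_width: 0.0003
```

Request:
{"api": "servo_tool", "payload": {"targets": [{"dx": -0.02,"dy": 0,"dz": 0,"spin": 0,"grip": 0},{"dx": -0.04,"dy": 0,"dz": 0,"spin": 0,"grip": 0},{"dx": -0.06,"dy": 0.01,"dz": 0,"spin": 0,"grip": 0},{"dx": -0.08,"dy": 0.01,"dz": 0,"spin": 0,"grip": 0},{"dx": -0.1,"dy": 0.01,"dz": 0,"spin": 0,"grip": 0},{"dx": -0.12,"dy": 0.01,"dz": 0,"spin": 0,"grip": 0},{"dx": -0.14,"dy": 0.02,"dz": 0,"spin": 0,"grip": 0},{"dx": -0.14,"dy": 0.02,"dz": 0,"spin": 0,"grip": 0},{"dx": -0.14,"dy": 0.02,"dz": 0,"spin": 0,"grip": 0},{"dx": -0.14,"dy": 0.02,"dz": 0,"spin": 0,"grip": 0}]}}

```text
time_s: 30.92
tcp_pos: [0.6496, 0.2255, 0.0306]
eef_rot: [-180.0, -0.0, -9.2]
contact_force: [2.0, -1.2, -1.2]
gripper_width: 0.0007
```

Contact is at the same place (0.6496), so the heel is still on the stop. Backing away and handing in.

Request:
{"api": "servo_tool", "payload": {"targets": [{"dx": 0.2,"dy": -0.03,"dz": 0,"spin": 0,"grip": 0},{"dx": 0.7,"dy": -0.1,"dz": 0,"spin": 0,"grip": 0},{"dx": 1.2,"dy": -0.2,"dz": 0.5,"spin": 0,"grip": 0},{"dx": 1.2,"dy": -0.2,"dz": 3,"spin": 0,"grip": 0},{"dx": 1.2,"dy": -0.2,"dz": 6,"spin": 0,"grip": 0},{"dx": 1.2,"dy": -0.2,"dz": 9,"spin": 0,"grip": 0},{"dx": 1.2,"dy": -0.2,"dz": 12,"spin": 0,"grip": 0},{"dx": 1.2,"dy": -0.2,"dz": 14,"spin": 0,"grip": 0},{"dx": 1.2,"dy": -0.2,"dz": 14,"spin": 0,"grip": 0},{"dx": 1.2,"dy": -0.2,"dz": 14,"spin": 0,"grip": 0}]}}

```text
time_s: 31.75
tcp_pos: [0.6624, 0.2239, 0.1728]
eef_rot: [-179.9, -0.1, -9.2]
contact_force: [-0.9, -0.6, -0.8]
gripper_width: 0.0003
```

```bash
python3 - <<'E'
from h import *
a=r.capture("scene");o=cv2.imread("pics/s10.png")
for nm,(x,y,w,h) in(("scroll",(364,212,28,28)),("shank",(358,195,22,22))):
    t,c=[cv2.GaussianBlur(cv2.cvtColor(i[y:y+h,x:x+w],6),(3,3),0).astype(np.float32) for i in(o,a)]
    try: cc,M=cv2.findTransformECC(t,c,np.eye(2,3,dtype=np.float32),cv2.MOTION_TRANSLATION,(3,100,1e-5));print(nm,M[:,2].round(2),round(cc,3))
    except cv2.error: print(nm,"fail")
print(r.get_state()["tcp_pos"],r.get_state()["contact_force"]);r.close_job()
E
```

```text
scroll [-0.01 -0.03] 1.0
shank [-0.03  0.02] 1.0
[0.66159235 0.22354731 0.1711123 ] [-0.38301564 -0.55531161 -0.0329295 ]
the job is handed in; nothing more can be done
```

The maple blank is lying on its side in the jig corner, straight face against the fence and heel against the stop. I handed the job in at about 32 s; no verdict is reported.

I set the blank down a little way from the corner and pushed it towards the fence with shut fingers. Then I clamped it against the fence at a 3 N grip setting (peak about 6.6 N) and pushed it from the scroll tip onto the stop (peak 5.5 N).

**Checks that passed:**
- **Fence side:** both fence clamps ended with the shank face at the same position (jig y = 12.4 mm).
- **Stop side:** both pushes on the scroll met resistance at the same place (TCP x = 0.6495–0.6496 m).
- **Still in place:** compared with the first pictures, the stop, glue and gouge shifted by less than 0.1 pixel. So did every fence patch except one knob in the top view. The last tap and retreat did not move the blank (under 0.05 pixel).
- **Clear of the work:** at the end the tool was clear of everything, about 15 cm above the board.

**Checks that failed or disagreed:**
- That one fence knob patch read 0.3 pixel, beside the newly placed blank; all the other fence patches read nearly zero.
- The rasp comparison failed in the image, but the arm never came down near it.
- The first image comparisons of the whole fence, and of the scroll while it was held, were spoiled by the blank and the fingers covering them. I used uncovered fence patches and the second scroll tap instead.

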